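# Snap the retaining clip onto the post of a revolving shop display

## Robot

A 6-joint arm with a two-finger parallel gripper is mounted at the origin on the work surface. World frame = base frame: x ahead of the robot, y to its left, z up, the work surface at z = 0. Lengths are in m, angles in rad, forces in N, time in s.
With the tool pointing down it reaches from about 0.35 to 0.85 m from the base axis. Payload 8.1 kg.
Tool frame: the origin (TCP) lies on the centre line of the jaws, within the pads' length; the fingertips stand robot.tips_ahead ahead of it and the grasp point (between the pads) lies 8 mm behind it (robot.tips_ahead is the distance from the TCP to the fingertips, in m); z points along the fingers, y is the direction in which the jaws open and shut (so a half turn about z gives the same grasp; the last joint's range is limited). The gripper opens to 93 mm and grips with 3 to 60 N. Pads are 15 mm wide; open, the fingers measure 128 mm over their backs; the gripper's body (75 mm by 188 mm) begins 65 mm behind the grasp point.
Start: joints at [-1.287, 0.13, 1.488, -0, 1.523, -0.085], TCP at [0.216, -0.56, 0.23] pointing down, gripper open.
Joint ranges: [-2.96, 2.96], [-0.89, 2.26], [0.02, 2.5], [-1.34, 4.48], [0, 2.73], [-2.66, 2.66]. Speed limits (rad/s): [2.39, 2.39, 2.79, 3.14, 3.14, 3.14].

## Interface

Orientations are given as a rotation vector (axis times angle).
In Python, from plant import monitor, eyes, job, robot gives the robot as it stands.
- The arm moves only by the tool servo_tool, never from a script. Its argument "plan" is a list that holds one entry, the list of rows, each a list of 7 numbers: the closure, from -1 (fully open) to 1 (shut), so that 0 is half open, then the shift along the world's x, y, z in mm, then the turn, a rotation vector about the world's x, y, z in rad. In form: [[[hand, dx, dy, dz, ax, ay, az], ...]]. A call has 1 to 12 rows; each row shifts and turns the commanded pose from where the row before left it; what a row does not reach is not made up. A row lasts 1/10 s, in which the tool goes at most 50 mm and 8.59 degrees, less where a joint would pass 70% of its speed; a pose out of reach is approached as far as the arm can. A call with a gripper value outside its range is refused whole. The fingers move at their own pace and stop on an object; "force" is the grip in N (left out, the last holds). Time passes only in rows, so rows that do not move let the fingers close. It gives the time, the measured TCP pose, the force and the opening at its end, in the units of the state.
- monitor.read_state(): the state, without advancing time (a new reading comes with each control period).
- eyes.read_camera(name): name is "scene" or "top" or "wrist"; returns the picture (400x640x3 uint8, red, green, blue); there is no depth.
- eyes.camera_info(name): a dict with "mtx" (3x3 intrinsics, pixels), "D" ([k1, k2, p1, p2, k3] as OpenCV has them; the pictures are not rectified), "R" (3x3) and "t" (3): a world point X has camera coordinates R X + t. Camera axes: x right, y down, z forward; pixel columns grow to the right and rows downward; lengths in m; the calibration is good to about 2 mm. A picture is of the moment at which its call begins: read the wrist's pose just before it. camera_info takes no time and is no camera call; for the wrist camera it gives the pose at the moment of the call.
- job.close_job(): hands the job in, once; it reports no verdict.
The state is a dict: "t": time; "q": joint angles; "dq": joint speeds; "joint_torque": joint torques, N m; "tool_pos": TCP position; "orientation": TCP orientation; "force": force on the tool from outside, world axes, zero at the start; "wrist_torque": the same for the moment, N m; "opening": finger opening in m.
Only numpy, scipy, OpenCV 4.12 (cv2) and the standard library are available. Lean on these libraries where they do the work, as an engineer would, in place of code of your own. Each camera call takes 0.05 s, during which the arm holds its last target. There are 200 camera calls.

## Task

The revolving counter display is back together apart from its retaining clip, which lies on the gear with its mouth started round the groove of the centre post. Take the fork tool from the rubber mat, push the clip sideways with it until it snaps fully home in the groove, feeling your way so that you neither shove hard on the clip nor bear down hard on the display, and keep the hand itself off clip and display. Then lay the fork tool flat on the mat again and leave everything else where it is.

Things in the scene. Friction and masses are not known exactly. Their poses are not given: they have to be found in the camera images.
- turntable: Revolving display, platter off, fixed: round black pan 280 mm wide, 37 mm high; in it a pale nylon gear 216 mm wide (46 mm high) with a flat face 188 mm wide, 56 mm above the counter. Gear and steel post are bolted as one along a slot in the pan: their common axis stands anywhere up to 12 mm to -x or +x of the pan's centre, at y = 0; nothing moves. Origin: centre of the pan's underside, z up.
- face (a point): Point on the pan's centre line, level with the gear's face; axes as the turntable. From the face rise the post (groove 7.5 mm high, 24 mm in diameter, then a head 32 mm in diameter up to 22.5 mm) and, 62 mm from the post's axis, three screw bosses 13 mm thick, 24 mm tall, at 0 and +-120 degrees from +x: the -x side is free. The post's place is not measured: see or feel it. Over 14 N from the tool marks the nylon.
- clip: Split clip of dark spring steel, 5 mm thick, 43 mm long, 42 mm wide over the flared tips, flat on the gear's face on the -x side of the post, mouth to the post, up to 7 degrees askew. Origin: centre of its round seat, underside; +x out of the mouth (the way to push), z up. Starts 33 to 36 mm to -x of the pan's centre. Home: origin on the post's axis. Stiff back: x -23 to -12 mm, 37 mm wide.
- clip_back (a point): Middle of the straight outer edge of the clip's back, on the underside, 22.7 mm behind the clip's origin; axes as the clip. Pushed here the clip slides freely until 17 mm short of home, resists with 5 to 10 N while the jaws spread, yields ever more easily over the last 8 mm (it stays where it is left) and stops dead at home, where the force climbs again. Over 14 N on the clip spoils it.
- tip_l (a point): Tip of the clip's left (+y) spring jaw, on the underside. The two tips are 38.6 mm apart with the jaws shut and up to 45.5 mm while they spread over the post.
- tip_r (a point): Tip of the clip's right (-y) spring jaw, likewise.
- fork_tool: Clip fork, 183 mm long, about 130 g, flat on the mat: brown wooden handle 20 mm wide, 24 mm high, x from -50 to 47 mm; steel guard 30 mm wide, 26 mm high, x 47 to 55 mm; flat steel blade 16 mm wide, 5 mm thick; at its end a 55 mm crosspiece with two short prongs. All share one flat underside. Origin: middle of the handle's length and width, on the underside; +x to the fork, z up.
- fork (a point): Middle of the base of the fork's notch, on the underside, 122 mm ahead of the tool's origin; axes as the tool. This straight base pushes on the clip's back. The notch is 42 mm wide, opening to 48 mm; its prongs reach 9 mm further forward, 59 mm wide over both, and straddle the clip's back.
- mat: Black rubber bench mat, 300 by 240 mm, 3 mm thick, fixed on the counter. Origin: centre of its underside; x along its length, z up.
- driver: Screwdriver with a black handle lying on the mat, 200 mm long, beside the fork tool; leave it alone. Origin: middle of its underside.
- old_clip: The old, bent-open clip lying on the counter, about 40 by 54 mm, 5 mm thick; leave it alone. Origin: its middle, on the underside.
- grease: Small white grease jar, 44 mm across, 36 mm high; leave it alone. Origin: centre of its underside.
- tape: Roll of masking tape lying flat, 100 mm across, 25 mm high; leave it alone. Origin: centre of its underside.
- disc_spindle: Stack of discs on a black spindle base, 130 mm across, 69 mm high; leave it alone. Origin: centre of its underside.
- case_stack: Three disc cases stacked flat, 137 by 192 mm, 44 mm high; leave it alone. Origin: centre of its underside.
- screw_dish: Round steel dish, 72 mm across, 22 mm high; leave it alone. Origin: centre of its underside.
There are look-alikes about, which are no part of the job. There is more than one size of the fork_tool; the job needs the larger.

How it is judged:
By the outcome, as a careful person would: the job done as asked, in the order asked, and still so for the second after the job is handed in, with the robot touching nothing.
It also fails if it takes over 72 s, if anything falls off the work surface, if the arm or the gripper's body presses on something with over 40 N, if the wrist force passes 120 N, or if a joint passes its speed limit or range.

## Working session

There is one attempt and no reset: what is moved stays moved. The work goes in short steps, Python scripts to look and compute and a tool call to move; the robot and the scene stay as the last step left them, time stands still between calls to the robot, and variables do not carry over. Pictures are saved under pics/ and viewed, about 8 in all and at most 12, crops included, and the job is handed in when it is done.

Besides the shell and the picture viewer there is one more tool, called after "Emit:" in YAML: its name, and indented under it one key for each argument. servo_tool: Moves the arm, as the interface text tells. Its arguments: {"type":"object","properties":{"plan":{"type":"array"},"force":{"type":"number"}},"required":["plan"]}

```bash
mkdir -p pics; ls
cat > h.py <<'E'
import numpy as np, cv2
from plant import monitor, eyes, job, robot
def grab(name, fn=None):
    info=eyes.camera_info(name); im=eyes.read_camera(name)
    if fn: cv2.imwrite('pics/'+fn, im[:,:,::-1])
    return im, {k:np.array(v,float) for k,v in info.items() if k in('mtx','D','R','t')}
def ray(c, px, z):
    px=np.array(px,float).reshape(-1,1,2)
    n=cv2.undistortPoints(px,c['mtx'],c['D']).reshape(-1,2)
    d=np.c_[n,np.ones(len(n))]@c['R']; o=-c['R'].T@c['t']
    return o+d*((z-o[2])/d[:,2])[:,None]
def proj(c,X):
    return cv2.projectPoints(np.array(X,float).reshape(-1,1,3),cv2.Rodrigues(c['R'])[0],c['t'],c['mtx'],c['D'])[0].reshape(-1,2)
E
python3 - <<'E'
from h import *
print(monitor.read_state(), robot.tips_ahead)
for n in('scene','top'):
    im,c=grab(n,n+'0.png'); print(n,-c['R'].T@c['t'],c['mtx'].tolist(),c['D'])
    np.savez(n+'0.npz',im=im,**c)
E
```

```text
pics
{'t': 0.0, 'q': array([-1.28736726e+00,  1.31175281e-01,  1.48928797e+00, -3.17108796e-05,
        1.52299092e+00, -8.53840521e-02]), 'dq': array([-3.35002727e-04, -1.18119880e-03,  1.42363767e-03, -6.23212835e-04,
       -6.76598905e-05, -5.00988238e-04]), 'joint_torque': array([-3.27478392e-04, -5.59833348e+01, -4.91770720e+01,  7.66608864e-02,
        3.54660605e-02, -1.39716312e-04]), 'tool_pos': array([ 0.21616824, -0.55911124,  0.22857423]), 'orientation': array([-3.08650933e+00, -5.75715741e-01,  3.38383605e-04]), 'force': array([-0.35085206, -0.17326737,  0.4304362 ]), 'wrist_torque': array([ 0.00578197,  0.00398724, -0.02018877]), 'opening': 0.09311933967156028} 0.011
scene [ 1.02983571 -0.26022237  0.87175251] [[401.7455303473417, 0.0, 316.32012572741604], [0.0, 401.7455303473417, 198.3037958420035], [0.0, 0.0, 1.0]] [0.00138857 0.         0.         0.         0.        ]
top [ 0.36081297 -0.00446941  1.21318822] [[368.4085265875972, 0.0, 315.91036303046207], [0.0, 368.4085265875972, 196.38085362655067], [0.0, 0.0, 1.0]] [-0.06366576  0.          0.          0.          0.        ]
```

View pics/top0.png

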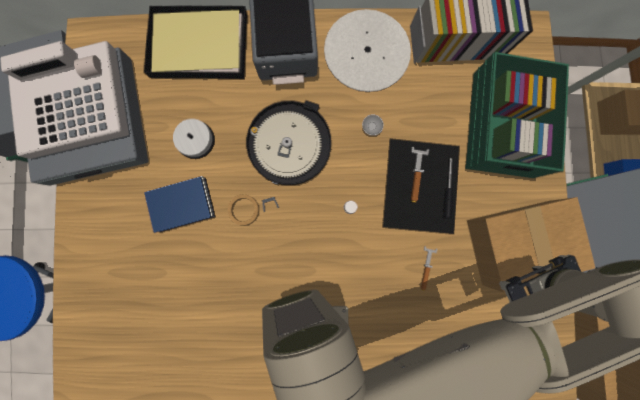

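View pics/scene0.png

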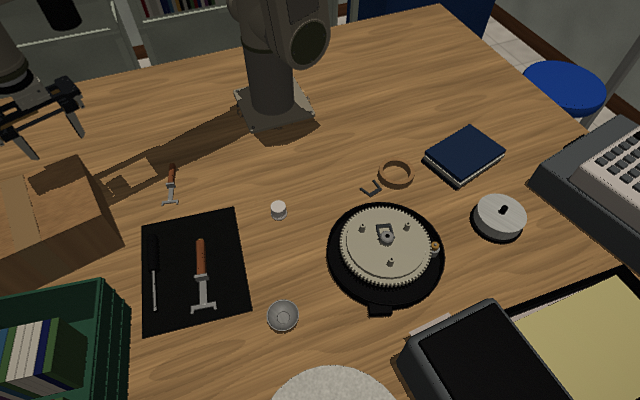

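Top view: the large fork tool is at about (417,175) on the mat with its fork up (+x). The driver is at (448,187) and the small look-alike at (428,268). The turntable is at (289,143), with the clip at about (285,150) on its -x side.

Run:
```python
from h import *
from scipy import ndimage as nd
for n in('top','scene'):
    d=np.load(n+'0.npz'); im=d['im']; c={k:d[k] for k in('mtx','D','R','t')}
    hsv=cv2.cvtColor(im,cv2.COLOR_RGB2HSV); 
    # handle: within mat window
    x0,y0,x1,y1=(400,140,435,215) if n=='top' else (185,230,220,320)
    sub=hsv[y0:y1,x0:x1].astype(int); S=sub[...,1]; V=sub[...,2]
    h=((S>110)&(V>60)).astype(np.uint8); 
    s=((S<60)&(V>90)).astype(np.uint8)
    for nm,m,z in(('handle',h,.027),('steel',s,.008)):
        ys,xs=np.nonzero(m); P=ray(c,np.c_[xs+x0,ys+y0],z)[:,:2]
        mu=P.mean(0); w,v=np.linalg.eigh(np.cov(P.T)); a=v[:,1]; a=a*np.sign(a[0])
        pr=(P-mu)@a; pc=(P-mu)@np.array([-a[1],a[0]])
        print(n,nm,len(xs),mu.round(4),'yaw',np.degrees(np.arctan2(a[1],a[0])).round(1),'ext',pr.min().round(3),pr.max().round(3),pc.min().round(3),pc.max().round(3))
    # gear face: bright disc
    x0,y0,x1,y1=(230,90,350,200) if n=='top' else (320,195,450,325)
    sub=hsv[y0:y1,x0:x1].astype(int)
    m=((sub[...,1]<70)&(sub[...,2]>110)).astype(np.uint8)
    l,k=nd.label(m); sz=nd.sum(m,l,range(1,k+1)); m=nd.binary_fill_holes(l==1+np.argmax(sz)).astype(np.uint8)
    cn=max(cv2.findContours(m,0,1)[0],key=cv2.contourArea).reshape(-1,2)+[x0,y0]
    for z in(.046,.056):
        P=ray(c,cn,z)[:,:2].astype(np.float32); (cx,cy),r=cv2.minEnclosingCircle(P); print(n,'gear',z,cx,cy,r, cv2.fitEllipse(P))
    cr=im[y0:y1,x0:x1]; cv2.imwrite(f'pics/{n}_tt.png',cv2.resize(cr,None,fx=4,fy=4,interpolation=2)[:,:,::-1])
a=cv2.imread('pics/top_tt.png');b=cv2.imread('pics/scene_tt.png')
h=max(a.shape[0],b.shape[0]); o=np.zeros((h,a.shape[1]+b.shape[1],3),np.uint8);o[:a.shape[0],:a.shape[1]]=a;o[:b.shape[0],a.shape[1]:]=b
cv2.imwrite('pics/tt.png',cv2.resize(o,None,fx=.79,fy=.79)); print(o.shape)
```

```text
top handle 271 [ 0.521  -0.3478] yaw -12.1 ext -0.086 0.13 -0.036 0.057
top steel 172 [ 0.5838 -0.3608] yaw -6.7 ext -0.043 0.037 -0.029 0.026
top gear 0.046 0.6336009502410889 0.0833829715847969 0.11654172837734222 ((0.632986307144165, 0.07635205239057541), (0.21134687960147858, 0.21539190411567688), 159.69004821777344)
top gear 0.056 0.6312637329101562 0.08263028413057327 0.1155441403388977 ((0.6306543946266174, 0.0756596028804779), (0.2095361351966858, 0.2135465294122696), 159.69003295898438)
scene handle 267 [ 0.4928 -0.344 ] yaw -8.4 ext -0.049 0.164 -0.01 0.03
scene steel 297 [ 0.5833 -0.3619] yaw -8.3 ext -0.056 0.037 -0.028 0.027
scene gear 0.046 0.6368491649627686 0.08235835283994675 0.11714188754558563 ((0.6340072751045227, 0.07455193996429443), (0.20659156143665314, 0.21356748044490814), 147.7910919189453)
scene gear 0.056 0.6416084170341492 0.07820957899093628 0.11572448164224625 ((0.6388007998466492, 0.07049776613712311), (0.2040897011756897, 0.21098113059997559), 147.79112243652344)
(520, 1000, 3)
```

Emit:
servo_tool:
  plan:
    - [[-1,37,26,0,0,0,-0.064],[-1,37,26,0,0,0,-0.064],[-1,37,26,0,0,0,-0.064],[-1,37,26,0,0,0,-0.064],[-1,37,26,0,0,0,-0.064],[-1,37,26,0,0,0,-0.064],[-1,37,26,0,0,0,-0.064],[-1,37,26,0,0,0,-0.064],[-1,0,0,0,0,0,0],[-1,0,0,0,0,0,0]]

```text
t: 1.1
tool_pos: [0.5126, -0.3507, 0.2289]
orientation: [-3.133, 0.22, 0.002]
force: [0.7, 0.3, 0.3]
opening: 0.0927
```

Run:
```python
from h import *
s=monitor.read_state(); print(s['tool_pos'],s['orientation'],s['force'])
im,c=grab('wrist','w1.png'); np.savez('w1.npz',im=im,**c)
print(-c['R'].T@c['t'],c['R'],proj(c,[[.4895,-.348,.027],[.61,-.366,.008]]))
```

```text
[ 0.51263306 -0.35074722  0.22888908] [-3.13346992e+00  2.19943461e-01  2.05157465e-03] [0.68880564 0.26829667 0.31189236]
[ 0.58436759 -0.36198253  0.38331539] [[-1.39268019e-01 -9.90254296e-01  9.21142675e-04]
 [-9.55808561e-01  1.34666711e-01  2.61332876e-01]
 [-2.58910051e-01  3.55148759e-02 -9.65248299e-01]] [[322.20133298 193.96574133]
 [322.99409813  95.90906313]]
```

View pics/w1.png

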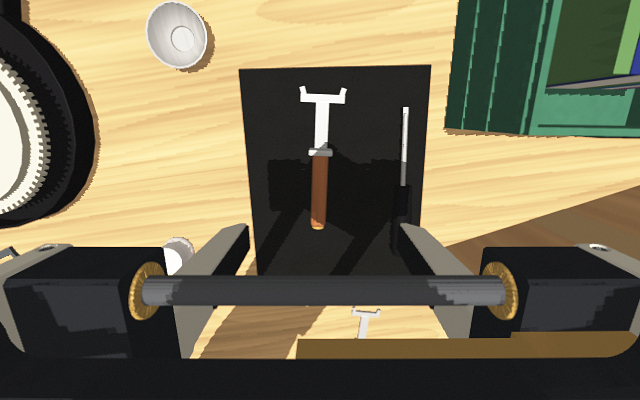

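View pics/tt.png

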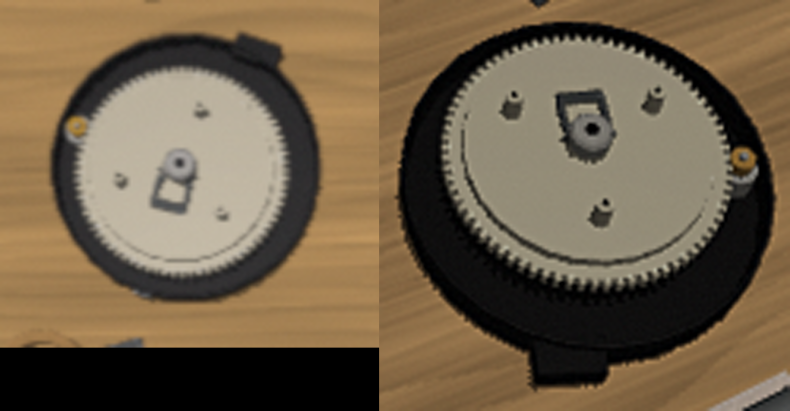

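Wrist view: handle runs (320,155) to (317,229), guard at (320,152), crosspiece at (300..346, 98), driver at (405,180). In the crops, the clip sits on the -x side of the post with its back toward the robot.

Run:
```python
from h import *
d=np.load('w1.npz'); im=d['im']; c={k:d[k] for k in('mtx','D','R','t')}
hsv=cv2.cvtColor(im,cv2.COLOR_RGB2HSV).astype(int)
def blob(m,z,box):
    x0,y0,x1,y1=box; M=np.zeros(m.shape,np.uint8); M[y0:y1,x0:x1]=m[y0:y1,x0:x1]
    n,l,st,_=cv2.connectedComponentsWithStats(M); i=1+np.argmax(st[1:,4])
    ys,xs=np.nonzero(l==i); P=ray(c,np.c_[xs,ys],z)[:,:2]
    cn=cv2.findContours((l==i).astype(np.uint8),0,1)[0][0]
    return P,st[i]
for nm,m,z in(('handle',(hsv[...,1]>110)&(hsv[...,2]>70),.027),('steel',(hsv[...,1]<60)&(hsv[...,2]>110),.008)):
    P,st=blob(m,z,(285,78,362,236)); mu=P.mean(0); v=np.linalg.eigh(np.cov(P.T))[1][:,1]; v*=np.sign(v[0])
    pr=(P-mu)@v; pc=(P-mu)@[-v[1],v[0]]
    print(nm,st,mu.round(4),np.degrees(np.arctan2(v[1],v[0])).round(2),pr.min().round(4),pr.max().round(4),pc.min().round(4),pc.max().round(4),'mid',(mu+v*(pr.min()+pr.max())/2).round(4))
```

```text
handle [ 310  156   18   74 1095] [ 0.4925 -0.3438] -10.23 -0.0511 0.0469 -0.0098 0.0102 mid [ 0.4904 -0.3434]
steel [ 299   86   48   70 1257] [ 0.5839 -0.3601] -11.03 -0.048 0.0375 -0.029 0.0295 mid [ 0.5788 -0.3591]
```

Emit:
servo_tool:
  plan:
    - [[-1,6,2,-40,0,0,-0.037],[-1,0,0,-45,0,0,0],[-1,0,0,-45,0,0,0],[-1,0,0,-40,0,0,0],[-1,0,0,-25,0,0,0],[-1,0,0,-10,0,0,0],[-1,0,0,-5,0,0,0],[-1,0,0,0,0,0,0],[-1,0,0,0,0,0,0]]

```text
t: 2.05
tool_pos: [0.5193, -0.3509, 0.0218]
orientation: [3.127, -0.283, 0.004]
force: [-0.1, -0.7, 0.6]
opening: 0.0928
```

Emit:
servo_tool:
  plan:
    - [[-1,0,2,-4,0,0,0],[-1,0,0,0,0,0,0],[0.4,0,0,0,0,0,0],[0.4,0,0,0,0,0,0],[0.4,0,0,0,0,0,0],[0.4,0,0,0,0,0,0]]
  force: 10

```text
t: 2.65
tool_pos: [0.5184, -0.3477, 0.0157]
orientation: [3.129, -0.283, 0.0]
force: [0.5, -0.7, -0.0]
opening: 0.0655
```

Emit:
servo_tool:
  plan:
    - [[1,0,0,0,0,0,0],[1,0,0,0,0,0,0],[1,0,0,0,0,0,0],[1,0,0,0,0,0,0],[1,0,0,0,0,0,0],[1,0,0,0,0,0,0],[1,0,0,0,0,0,0],[1,0,0,0,0,0,0]]
  force: 10

```text
t: 3.45
tool_pos: [0.5183, -0.3476, 0.0156]
orientation: [-3.129, 0.283, 0.0]
force: [0.3, 1.0, 0.5]
opening: 0.0197
```

Emit:
servo_tool:
  plan:
    - [[1,0,0,0,0,0,0],[1,0,0,0,0,0,0],[1,0,0,0,0,0,0]]
  force: 58

```text
t: 3.75
tool_pos: [0.5183, -0.3476, 0.0157]
orientation: [-3.129, 0.283, -0.0]
force: [0.8, 0.5, 1.2]
opening: 0.0196
```

Emit:
servo_tool:
  plan:
    - [[1,0,0,15,0,0,0],[1,0,0,25,0,0,0],[1,0,0,40,0,0,0],[1,0,0,45,0,0,0],[1,0,0,25,0,0,0],[1,0,0,0,0,0,0],[1,0,0,0,0,0,0]]

```text
t: 4.45
tool_pos: [0.5185, -0.3479, 0.1665]
orientation: [3.128, -0.283, 0.002]
force: [-0.4, -0.0, -1.9]
opening: 0.0191
```

Run:
```python
from h import *
C={}
for n in('top','scene'):
    d=np.load(n+'0.npz'); C[n]={k:d[k] for k in('mtx','D','R','t')}
f=3.16
T=np.array([[180,162],[202,111],[121,180],[223,214]])/f+[230,90]
S=(np.array([[591,130],[603,205],[656,91],[513,98]])-[379,0])/f+[320,195]
# top boss +x(202,111); left boss(+y side) (121,180); scene looks back toward the robot: +y is to the right
for i,nm in enumerate(['post','b0','bL','bR']):
    z=.0785 if i==0 else .080
    a=ray(C['top'],T[i],z)[0]; b=ray(C['scene'],S[i],z)[0]
    print(nm,a.round(4),b.round(4))
B=np.array([(ray(C['top'],T[i],.08)[0]+ray(C['scene'],S[i],.08)[0])/2 for i in(1,2,3)])
ctr=B.mean(0); print('ctr',ctr, np.linalg.norm(B-ctr,axis=1))
for k,a in enumerate((0,120,-120)): v=B[k]-ctr; print((np.degrees(np.arctan2(v[1],v[0]))-a))
print('clip back',ray(C['top'],np.array([[152,203],[185,213]])/f+[230,90],.061))
s=monitor.read_state(); print(s['tool_pos'],s['orientation'],s['force'],s['wrist_torque'],s['q'])
im,c=grab('wrist','w2.png'); np.savez('w2.npz',im=im,**c)
```

```text
post [0.6324 0.0733 0.0785] [0.6346 0.0733 0.0785]
b0 [0.6834 0.0507 0.08  ] [0.6932 0.0515 0.08  ]
bL [0.615  0.1318 0.08  ] [0.6232 0.1337 0.08  ]
bR [0.5789 0.0314 0.08  ] [0.589 0.032 0.08 ]
ctr [0.63044472 0.07185795 0.08      ] [0.06143515 0.06194995 0.06141753]
-19.737236593948783
-19.44078664282037
-19.17248096231154
clip back [[0.59515151 0.10312418 0.061     ]
 [0.58432073 0.07011538 0.061     ]]
[ 0.5185314  -0.34791104  0.16653108] [ 3.12790548e+00 -2.82696680e-01  2.04916989e-03] [-4.12027394e-01 -5.46684430e-04 -1.94452613e+00] [ 0.02770355  0.00099187 -0.01132994] [-6.73013844e-01  2.29618650e-01  1.49288326e+00 -6.52596545e-05
  1.41748521e+00  1.07806045e+00]
```

View pics/w2.png

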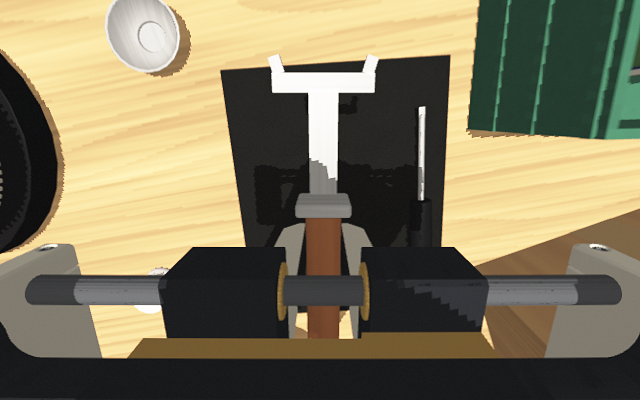

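Emit:
servo_tool:
  plan:
    - [[1,-3,20,0,0,0,-0.01],[1,-3,35,0,0,0,-0.013],[1,-3,45,0,0,0,-0.013],[1,-3,45,0,0,0,-0.013],[1,-3,45,0,0,0,-0.013],[1,-3,45,0,0,0,-0.013],[1,-3,45,0,0,0,-0.013],[1,-3,45,0,0,0,-0.013],[1,-3,45,0,0,0,-0.013],[1,-3,45,0,0,0,-0.013],[1,-3,35,0,0,0,-0.013],[1,-3,21,0,0,0,-0.01]]

```text
t: 5.7
tool_pos: [0.4802, 0.1257, 0.1632]
orientation: [3.098, -0.514, -0.007]
force: [0.0, -0.9, -1.9]
opening: 0.0195
```

Emit:
servo_tool:
  plan:
    - [[1,0,0,-25,0,0,0],[1,0,0,-15,0,0,0],[1,0,0,0,0,0,0],[1,0,0,0,0,0,0],[1,0,0,0,0,0,0]]

```text
t: 6.2
tool_pos: [0.4828, 0.1228, 0.1262]
orientation: [-3.098, 0.518, -0.001]
force: [0.3, -1.1, -1.7]
opening: 0.0196
```

Run:
```python
from h import *
s=monitor.read_state(); print(s['tool_pos'],s['orientation'],s['force'],s['wrist_torque'],s['opening'])
im,c=grab('wrist','w3.png'); np.savez('w3.npz',im=im,**c)
cv2.imwrite('pics/w3c.png',cv2.resize(im[0:280,120:520],None,fx=2,fy=2,interpolation=2)[:,:,::-1])
```

```text
[0.48279449 0.12284476 0.12620598] [-3.09846763e+00  5.17874816e-01 -8.38857319e-04] [ 0.26954448 -1.14655095 -1.74560625] [ 0.00694462  0.00836537 -0.013182  ] 0.019636761744154706
```

View pics/w3c.png

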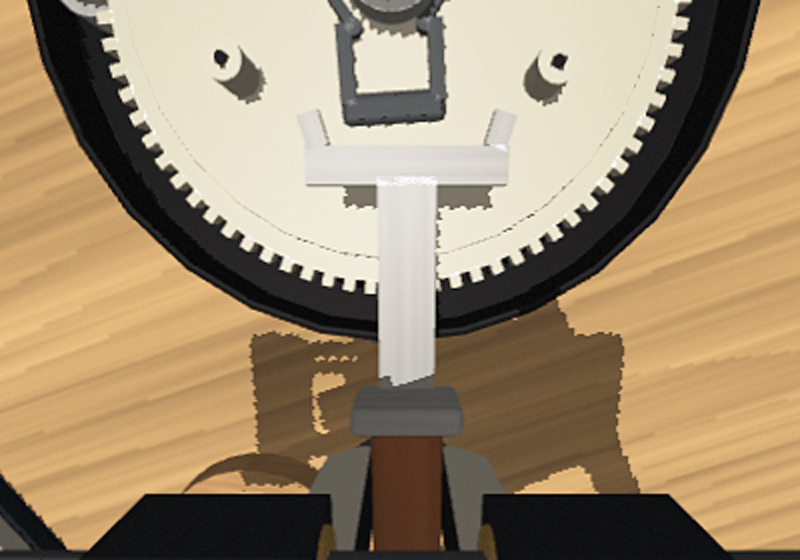

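Close view (crop, ×2 from (120,0)): the fork base edge is at row ≈146, x 325–490. The clip's back runs (345,118) to (443,118), askew by only a couple of degrees. The post head is at about (390,0), and bosses are at (222,58) and (558,62).

Run:
```python
from h import *
d=np.load('w3.npz'); im=d['im']; c={k:d[k] for k in('mtx','D','R','t')}
g=im.astype(int).sum(2)//3
print('clip cols');
for x in (295,305,315,325,335): print(x,g[40:75,x].tolist())
print('row 54',g[54,285:350].tolist())
print('fork cols')
for x in (285,290,300,345,360,363): print(x,g[60:95,x].tolist())
print('row82',g[82,265:380].tolist())
```

```text
clip cols
295 [101, 98, 98, 99, 98, 100, 100, 100, 98, 107, 142, 139, 117, 97, 93, 94, 95, 97, 98, 88, 76, 61, 43, 138, 228, 230, 229, 229, 229, 229, 230, 229, 226, 221, 222]
305 [227, 228, 227, 228, 231, 237, 136, 66, 81, 90, 92, 94, 94, 93, 92, 92, 95, 96, 93, 81, 66, 56, 60, 187, 231, 230, 229, 229, 229, 229, 229, 230, 226, 221, 221]
315 [228, 228, 228, 228, 234, 181, 91, 77, 90, 91, 94, 95, 94, 94, 94, 92, 94, 95, 86, 73, 60, 35, 98, 229, 231, 230, 228, 229, 230, 228, 229, 230, 226, 220, 220]
325 [227, 227, 228, 231, 209, 112, 70, 85, 89, 94, 95, 94, 94, 92, 92, 94, 97, 89, 77, 67, 49, 59, 232, 232, 229, 228, 228, 229, 228, 229, 228, 229, 224, 218, 221]
335 [77, 79, 85, 86, 89, 86, 92, 92, 89, 91, 94, 94, 93, 91, 93, 95, 92, 81, 69, 56, 45, 189, 229, 228, 228, 227, 227, 228, 227, 228, 228, 228, 224, 216, 218]
row 54 [228, 228, 228, 228, 232, 203, 108, 69, 89, 92, 93, 94, 95, 93, 95, 92, 94, 94, 93, 94, 92, 92, 94, 95, 92, 95, 94, 91, 95, 93, 94, 92, 94, 94, 93, 93, 90, 93, 94, 92, 92, 94, 93, 94, 92, 93, 95, 93, 94, 94, 93, 95, 95, 96, 95, 63, 53, 59, 199, 231, 227, 225, 226, 226
[... 971 characters left out ...]
187, 134, 206, 214, 210, 208, 207, 210, 211, 212, 216, 215, 212, 211, 209, 207, 205, 210, 210, 214, 219, 139, 96, 112]
row82 [227, 228, 229, 228, 228, 228, 228, 226, 224, 222, 224, 224, 222, 224, 224, 223, 224, 224, 224, 225, 224, 224, 225, 224, 225, 224, 225, 225, 226, 226, 225, 225, 225, 225, 224, 225, 225, 224, 226, 225, 225, 225, 225, 224, 226, 225, 225, 224, 225, 225, 224, 224, 223, 223, 225, 224, 224, 225, 223, 224, 223, 223, 224, 223, 224, 223, 222, 222, 222, 221, 222, 220, 221, 220, 221, 220, 219, 220, 220, 220, 219, 219, 218, 217, 218, 219, 219, 218, 218, 217, 218, 217, 216, 215, 216, 216, 216, 215, 215, 214, 214, 215, 214, 213, 214, 213, 211, 212, 212, 217, 223, 224, 225, 225, 224]
```

Run:
```python
from h import *
d=np.load('w3.npz'); c={k:d[k] for k in('mtx','D','R','t')}
s=monitor.read_state()
f=ray(c,[[272.6,82],[374.2,82],[290,72.6],[360,72.6]],.1185)
v=f[1]-f[0]; print('cross width',np.linalg.norm(v),'yaw',np.degrees(np.arctan2(v[1],v[0]))+90)
fb=(f[2]+f[3])/2; mid=(f[0]+f[1])/2; v=f[3]-f[2]; print('base yaw',np.degrees(np.arctan2(v[1],v[0]))+90)
yaw=np.radians(np.degrees(np.arctan2((f[1]-f[0])[1],(f[1]-f[0])[0]))+90); u=np.array([np.cos(yaw),np.sin(yaw)]); n=np.array([-u[1],u[0]])
fork=mid[:2]+u*((fb-mid)[:2]@u); print('fork',fork,'rel tcp along/lat',(fork-s['tool_pos'][:2])@u,(fork-s['tool_pos'][:2])@n)
for z,p in((.056,[[295,62.4],[335,60.2]]),(.061,[[295,59.6],[335,57.4]])):
    b=ray(c,p,z); v=b[1]-b[0]; cy=np.degrees(np.arctan2(v[1],v[0]))+90
    e=ray(c,[[290.7,54],[340.5,54]],.061); m=e.mean(0)[:2]; cu=np.array([np.cos(np.radians(cy)),np.sin(np.radians(cy))])
    back=m+cu*((b.mean(0)[:2]-m)@cu); print('clip z',z,'yaw',cy,'width',np.linalg.norm(e[1]-e[0]),'back',back,'fork->back along/lat (fork axes)',(back-fork)@u,(back-fork)@n)
    print(' clip origin',back+cu*.0227)
B=ray(c,[[230.5,29],[400,30.5]],.080); print('boss tops L,R',B, np.linalg.norm(B[1]-B[0]))
ph=(ray(c,[[315,0]],.0785)); print('post approx',ph)
v=B[0]-B[1]; ty=np.degrees(np.arctan2(v[1],v[0]))-90; t=np.radians(ty); print('tt yaw',ty,'axis from bosses',B.mean(0)[:2]+.031*np.array([np.cos(t),np.sin(t)]))
print('fork yaw',np.degrees(yaw), s['tool_pos'])
```

```text
cross width 0.054292658966009585 yaw -18.94794944979334
base yaw -18.94429738151294
fork [0.57287203 0.09031211] rel tcp along/lat 0.09558869178279901 -0.0016689655068444977
clip z 0.056 yaw -16.051911156906783 width 0.03521798423217385 back [0.59031862 0.08981838] fork->back along/lat (fork axes) 0.016661545642353837 0.005198087925627849
 clip origin [0.61213358 0.08354164]
clip z 0.061 yaw -16.058111528183773 width 0.03521798423217385 back [0.59122112 0.08955903] fork->back along/lat (fork axes) 0.01759935963944481 0.005245845624680625
 clip origin [0.6130354  0.08327993]
boss tops L,R [[0.62159987 0.13574225 0.08      ]
 [0.58587808 0.03437849 0.08      ]] 0.10747399042480552
post approx [[0.61991563 0.07962352 0.0785    ]]
tt yaw -19.413064810724137 axis from bosses [0.63297653 0.07475671]
fork yaw -18.94794944979334 [0.48300484 0.12292915 0.12649719]
```

Emit:
servo_tool:
  plan:
    - [[1,1,3,-15,0,0,0.017],[1,0,0.5,-20,0,0,0],[1,0,0,-12,0,0,0],[1,0,0,-4,0,0,0],[1,0,0,0,0,0,0],[1,0,0,0,0,0,0],[1,0,0,0,0,0,0]]

```text
t: 6.95
tool_pos: [0.4841, 0.127, 0.0756]
orientation: [-3.103, 0.49, -0.002]
force: [0.1, 0.3, -1.5]
opening: 0.0193
```

Run:
```python
from h import *
s=monitor.read_state(); print(s['tool_pos'],s['orientation'],s['force'],s['wrist_torque'],s['opening'])
im,c=grab('wrist','w4.png'); np.savez('w4.npz',im=im,**c)
cv2.imwrite('pics/w4c.png',cv2.resize(im[0:200,200:440],None,fx=3,fy=3,interpolation=2)[:,:,::-1])
im2,c2=grab('scene'); cv2.imwrite('pics/s4c.png',cv2.resize(im2[200:290,320:440],None,fx=6,fy=6,interpolation=2)[:,:,::-1])
```

```text
[0.48405245 0.12696534 0.07555459] [-3.10265730e+00  4.89845351e-01 -2.30752666e-03] [ 0.0610339   0.31675348 -1.50643579] [ 0.04810005 -0.04880792  0.02986942] 0.019264609223346794
```

View pics/w4c.png

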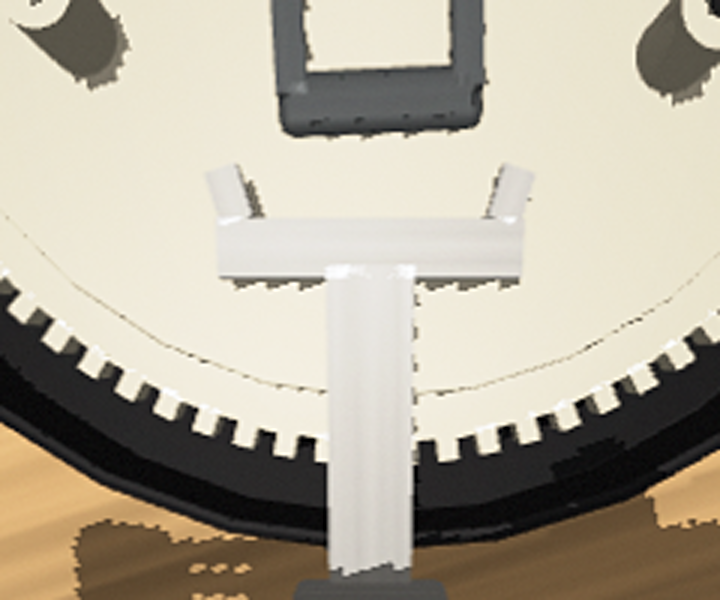

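Fork (cross 218–523, centre 370) sits just above the face. The clip's back (283–482, centre 382) is about 2 mm to its right and 16 mm ahead. I'll correct sideways, then feel down for the face.

Emit:
servo_tool:
  plan:
    - [[1,-0.7,-2,-2,0,0,0],[1,0,0,-1,0,0,0],[1,0,0,0,0,0,0],[1,0,0,0,0,0,0]]

```text
t: 7.45
tool_pos: [0.4826, 0.1248, 0.0716]
orientation: [3.103, -0.49, -0.0]
force: [-0.6, -0.1, -1.6]
opening: 0.0196
```

Emit:
servo_tool:
  plan:
    - [[1,0,0,-1,0,0,0],[1,0,0,0,0,0,0],[1,0,0,0,0,0,0]]

```text
t: 7.75
tool_pos: [0.4826, 0.1249, 0.0706]
orientation: [3.103, -0.49, -0.0]
force: [-0.6, -0.2, -1.6]
opening: 0.0199
```

Emit:
servo_tool:
  plan:
    - [[1,0,0,-1,0,0,0],[1,0,0,0,0,0,0],[1,0,0,0,0,0,0]]

```text
t: 8.05
tool_pos: [0.4826, 0.1248, 0.0696]
orientation: [3.103, -0.49, -0.0]
force: [-0.1, 0.2, -1.1]
opening: 0.0195
```

Emit:
servo_tool:
  plan:
    - [[1,0,0,-0.5,0,0,0],[1,0,0,0,0,0,0],[1,0,0,0,0,0,0]]

```text
t: 8.35
tool_pos: [0.4826, 0.1248, 0.0691]
orientation: [3.103, -0.49, -0.0]
force: [0.2, 0.8, -0.8]
opening: 0.0196
```

Emit:
servo_tool:
  plan:
    - [[1,0,0,-0.5,0,0,0],[1,0,0,0,0,0,0],[1,0,0,0,0,0,0]]

```text
t: 8.65
tool_pos: [0.4826, 0.1248, 0.0686]
orientation: [-3.103, 0.49, 0.0]
force: [-0.8, 0.6, -1.5]
opening: 0.0195
```

Emit:
servo_tool:
  plan:
    - [[1,0,0,-0.5,0,0,0],[1,0,0,0,0,0,0],[1,0,0,0,0,0,0]]

```text
t: 8.95
tool_pos: [0.4827, 0.1249, 0.0683]
orientation: [-3.103, 0.49, -0.0]
force: [-0.9, 0.6, 1.0]
opening: 0.0193
```

Emit:
servo_tool:
  plan:
    - [[1,0,0,-0.5,0,0,0],[1,0,0,0,0,0,0],[1,0,0,0,0,0,0]]

```text
t: 9.25
tool_pos: [0.4827, 0.1249, 0.068]
orientation: [-3.103, 0.49, -0.0]
force: [-3.9, -0.2, 5.6]
opening: 0.0193
```

Emit:
servo_tool:
  plan:
    - [[1,0,0,1.3,0,0,0],[1,3.8,-1.3,0,0,0,0],[1,3.8,-1.3,0,0,0,0],[1,1.9,-0.7,0,0,0,0],[1,0,0,0,0,0,0],[1,0,0,0,0,0,0]]

```text
t: 9.85
tool_pos: [0.4921, 0.1215, 0.0687]
orientation: [3.103, -0.49, -0.001]
force: [0.3, 0.2, -0.9]
opening: 0.0193
```

Run:
```python
from h import *
s=monitor.read_state(); print(s['tool_pos'],s['force'],s['wrist_torque'])
im,c=grab('wrist','w5.png'); np.savez('w5.npz',im=im,**c)
cv2.imwrite('pics/w5c.png',cv2.resize(im[0:130,230:420],None,fx=4,fy=4,interpolation=2)[:,:,::-1])
```

```text
[0.49205086 0.12146513 0.06871837] [ 0.26587966  0.23147007 -0.94954895] [ 0.055296   -0.02320382  0.00983833]
```

View pics/w5c.png

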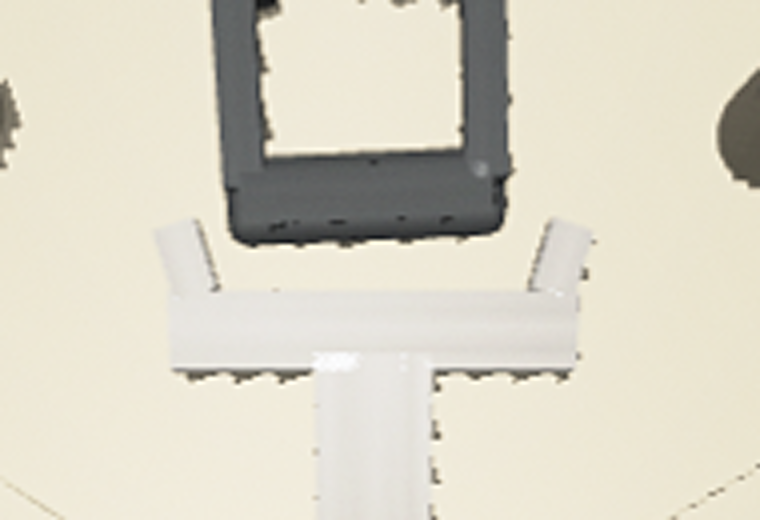

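Emit:
servo_tool:
  plan:
    - [[1,2.8,-1,0.5,0,0,0],[1,1.9,-0.7,0,0,0,0],[1,0,0,0,0,0,0]]

```text
t: 10.2
tool_pos: [0.4972, 0.1198, 0.0696]
orientation: [-3.103, 0.49, -0.001]
force: [-0.4, -0.5, -3.1]
opening: 0.0195
```

Emit:
servo_tool:
  plan:
    - [[1,0.94,-0.34,0,0,0,0],[1,0.94,-0.34,0,0,0,0],[1,0,0,0,0,0,0]]

```text
t: 10.5
tool_pos: [0.4988, 0.1191, 0.0695]
orientation: [-3.103, 0.49, -0.0]
force: [-0.9, 0.9, -1.4]
opening: 0.0197
```

Emit:
servo_tool:
  plan:
    - [[1,0.94,-0.34,0,0,0,0],[1,0.94,-0.34,0,0,0,0],[1,0,0,0,0,0,0]]

```text
t: 10.8
tool_pos: [0.5007, 0.1184, 0.0695]
orientation: [-3.103, 0.49, -0.0]
force: [-0.3, -0.8, -0.8]
opening: 0.0196
```

Emit:
servo_tool:
  plan:
    - [[1,0.94,-0.34,0,0,0,0],[1,0.94,-0.34,0,0,0,0],[1,0,0,0,0,0,0]]

```text
t: 11.1
tool_pos: [0.5026, 0.1178, 0.0695]
orientation: [-3.103, 0.49, -0.0]
force: [0.1, 0.1, -1.3]
opening: 0.0194
```

Emit:
servo_tool:
  plan:
    - [[1,0.94,-0.34,0,0,0,0],[1,0,0,0,0,0,0]]

```text
t: 11.3
tool_pos: [0.5035, 0.1174, 0.0695]
orientation: [3.103, -0.49, 0.0]
force: [-0.5, 0.5, -2.2]
opening: 0.0199
```

Emit:
servo_tool:
  plan:
    - [[1,0.94,-0.34,0,0,0,0],[1,0,0,0,0,0,0]]

```text
t: 11.5
tool_pos: [0.5044, 0.1171, 0.0694]
orientation: [3.103, -0.49, 0.0]
force: [-0.4, -0.1, -1.5]
opening: 0.0196
```

Emit:
servo_tool:
  plan:
    - [[1,0.94,-0.34,0,0,0,0],[1,0,0,0,0,0,0]]

```text
t: 11.7
tool_pos: [0.5047, 0.1169, 0.0692]
orientation: [3.103, -0.49, -0.002]
force: [-3.7, 1.3, 0.8]
opening: 0.0193
```

Emit:
servo_tool:
  plan:
    - [[1,0.47,-0.17,0.2,0,0,0],[1,0,0,0,0,0,0]]

```text
t: 11.9
tool_pos: [0.5048, 0.1169, 0.0693]
orientation: [3.103, -0.49, -0.003]
force: [-5.4, 2.2, 1.5]
opening: 0.0197
```

Emit:
servo_tool:
  plan:
    - [[1,0.47,-0.17,0.1,0,0,0],[1,0,0,0,0,0,0]]

```text
t: 12.1
tool_pos: [0.505, 0.1168, 0.0693]
orientation: [-3.103, 0.49, 0.004]
force: [-7.2, 2.7, 1.4]
opening: 0.0198
```

Emit:
servo_tool:
  plan:
    - [[1,0.38,-0.14,0.1,0,0,0],[1,0,0,0,0,0,0]]

```text
t: 12.3
tool_pos: [0.5052, 0.1167, 0.0693]
orientation: [3.103, -0.49, -0.005]
force: [-6.4, 2.4, 1.7]
opening: 0.0195
```

Emit:
servo_tool:
  plan:
    - [[1,0.28,-0.1,0.1,0,0,0],[1,0,0,0,0,0,0]]

```text
t: 12.5
tool_pos: [0.5055, 0.1166, 0.0694]
orientation: [3.103, -0.49, -0.005]
force: [-6.8, 2.9, 1.0]
opening: 0.0196
```

Emit:
servo_tool:
  plan:
    - [[1,0.47,-0.17,0.05,0,0,0],[1,0.47,-0.17,0,0,0,0]]

```text
t: 12.7
tool_pos: [0.5063, 0.1163, 0.0694]
orientation: [3.103, -0.49, -0.005]
force: [-7.7, 2.7, 2.1]
opening: 0.0196
```

Emit:
servo_tool:
  plan:
    - [[1,0.47,-0.17,0.05,0,0,0],[1,0.47,-0.17,0,0,0,0]]

```text
t: 12.9
tool_pos: [0.5072, 0.116, 0.0694]
orientation: [3.103, -0.489, -0.005]
force: [-8.5, 2.9, 1.1]
opening: 0.0199
```

Emit:
servo_tool:
  plan:
    - [[1,0.47,-0.17,0,0,0,0],[1,0.47,-0.17,0,0,0,0]]

```text
t: 13.1
tool_pos: [0.5083, 0.1156, 0.0694]
orientation: [3.103, -0.49, -0.005]
force: [-8.2, 2.3, 0.9]
opening: 0.0198
```

Emit:
servo_tool:
  plan:
    - [[1,0.47,-0.17,0,0,0,0],[1,0.47,-0.17,0,0,0,0],[1,0.47,-0.17,0,0,0,0]]

```text
t: 13.4
tool_pos: [0.5099, 0.115, 0.0695]
orientation: [3.103, -0.49, -0.004]
force: [-6.0, 1.6, 0.5]
opening: 0.0198
```

Emit:
servo_tool:
  plan:
    - [[1,0.47,-0.17,0,0,0,0],[1,0.47,-0.17,0,0,0,0],[1,0.47,-0.17,0,0,0,0]]

```text
t: 13.7
tool_pos: [0.5116, 0.1144, 0.0695]
orientation: [3.103, -0.49, -0.003]
force: [-4.1, 2.0, -0.5]
opening: 0.0196
```

Emit:
servo_tool:
  plan:
    - [[1,0.47,-0.17,0,0,0,0],[1,0.47,-0.17,0,0,0,0],[1,0.47,-0.17,0,0,0,0]]

```text
t: 14.0
tool_pos: [0.514, 0.1136, 0.07]
orientation: [3.103, -0.49, 0.0]
force: [-3.4, 1.7, -1.8]
opening: 0.0195
```

Emit:
servo_tool:
  plan:
    - [[1,0.47,-0.17,-0.2,0,0,0],[1,0.47,-0.17,-0.1,0,0,0],[1,0.47,-0.17,0,0,0,0]]

```text
t: 14.3
tool_pos: [0.5157, 0.1131, 0.0699]
orientation: [-3.103, 0.49, -0.001]
force: [-1.8, 1.2, -2.4]
opening: 0.0196
```

Emit:
servo_tool:
  plan:
    - [[1,0.47,-0.17,0,0,0,0],[1,0.47,-0.17,0,0,0,0],[1,0.47,-0.17,0,0,0,0]]

```text
t: 14.6
tool_pos: [0.517, 0.1126, 0.0698]
orientation: [-3.103, 0.49, -0.001]
force: [-0.5, 0.6, -2.4]
opening: 0.0194
```

Emit:
servo_tool:
  plan:
    - [[1,0.47,-0.17,0,0,0,0],[1,0.47,-0.17,0,0,0,0]]

```text
t: 14.8
tool_pos: [0.5179, 0.1122, 0.0698]
orientation: [3.103, -0.49, 0.001]
force: [-0.7, -0.1, -1.5]
opening: 0.0195
```

Emit:
servo_tool:
  plan:
    - [[1,0.47,-0.17,0,0,0,0],[1,0.47,-0.17,0,0,0,0]]

```text
t: 15.0
tool_pos: [0.5188, 0.1119, 0.0698]
orientation: [-3.103, 0.49, -0.0]
force: [0.0, 0.4, -1.4]
opening: 0.0197
```

Emit:
servo_tool:
  plan:
    - [[1,0.47,-0.17,0,0,0,0],[1,0,0,0,0,0,0]]

```text
t: 15.2
tool_pos: [0.5193, 0.1117, 0.0698]
orientation: [-3.103, 0.49, -0.0]
force: [-0.3, 0.2, -1.4]
opening: 0.0195
```

Emit:
servo_tool:
  plan:
    - [[1,0.47,-0.17,0,0,0,0],[1,0,0,0,0,0,0]]

```text
t: 15.4
tool_pos: [0.5197, 0.1116, 0.0698]
orientation: [-3.103, 0.49, -0.0]
force: [0.4, 0.1, -1.5]
opening: 0.0197
```

Emit:
servo_tool:
  plan:
    - [[1,0.47,-0.17,0,0,0,0],[1,0,0,0,0,0,0]]

```text
t: 15.6
tool_pos: [0.5201, 0.1114, 0.0697]
orientation: [3.103, -0.49, 0.0]
force: [-0.2, -0.2, -1.6]
opening: 0.0196
```

Emit:
servo_tool:
  plan:
    - [[1,0.47,-0.17,0,0,0,0],[1,0,0,0,0,0,0]]

```text
t: 15.8
tool_pos: [0.5204, 0.1113, 0.0697]
orientation: [3.103, -0.49, -0.0]
force: [-1.1, 0.3, -0.4]
opening: 0.0196
```

Force begins to rise just where home was predicted (x ≈ 0.5205). I'll confirm the dead stop.

Emit:
servo_tool:
  plan:
    - [[1,0.47,-0.17,0,0,0,0],[1,0,0,0,0,0,0]]

```text
t: 16.0
tool_pos: [0.5205, 0.1113, 0.0696]
orientation: [-3.103, 0.49, 0.002]
force: [-4.5, 0.7, 0.6]
opening: 0.0195
```

Emit:
servo_tool:
  plan:
    - [[1,0.47,-0.17,0.1,0,0,0],[1,0,0,0,0,0,0]]

```text
t: 16.2
tool_pos: [0.5205, 0.1112, 0.0695]
orientation: [3.103, -0.49, -0.003]
force: [-6.2, 2.3, 2.2]
opening: 0.0198
```

Emit:
servo_tool:
  plan:
    - [[1,0.47,-0.17,0.1,0,0,0],[1,0,0,0,0,0,0]]

```text
t: 16.4
tool_pos: [0.5206, 0.1112, 0.0695]
orientation: [-3.103, 0.49, 0.004]
force: [-7.4, 2.4, 2.6]
opening: 0.0195
```

Emit:
servo_tool:
  plan:
    - [[1,-1.9,0.7,0.3,0,0,0],[1,-3,1.1,0.5,0,0,0],[1,-7,2.4,0.5,0,0,0],[1,-10,3.4,1,0,0,0],[1,-8,2.7,10,0,0,0],[1,0,0,20,0,0,0],[1,0,0,15,0,0,0],[1,0,0,0,0,0,0],[1,0,0,0,0,0,0]]

```text
t: 17.3
tool_pos: [0.4924, 0.1212, 0.1176]
orientation: [-3.103, 0.49, -0.002]
force: [-0.2, -0.7, -2.0]
opening: 0.0197
```

Run:
```python
from h import *
s=monitor.read_state(); print(s['tool_pos'],s['orientation'],s['force'],s['wrist_torque'])
im,c=grab('wrist'); np.savez('w6.npz',im=im,**c)
im2,c2=grab('top'); im3,c3=grab('scene')
a=cv2.resize(im[0:130,215:435],None,fx=3.5,fy=3.5,interpolation=2); b=cv2.resize(im2[118:168,254:318],None,fx=4,fy=4,interpolation=2); d=cv2.resize(im3[205:275,345:425],None,fx=4,fy=4,interpolation=2)
o=np.zeros((a.shape[0],0,3),np.uint8); o=a
r=np.zeros((max(b.shape[0],d.shape[0]),a.shape[1],3),np.uint8); 
b=b[:140]; d=d[:140] if 0 else d
r=np.zeros((145*2,a.shape[1],3),np.uint8)[:145+0]
r=np.zeros((600-a.shape[0],a.shape[1],3),np.uint8); bb=b[:r.shape[0]]; dd=cv2.resize(d,None,fx=r.shape[0]/d.shape[0],fy=r.shape[0]/d.shape[0]); r[:bb.shape[0],:bb.shape[1]]=bb; r[:dd.shape[0],300:300+dd.shape[1]]=dd
cv2.imwrite('pics/w6c.png',np.vstack([a,r])[:,:,::-1])
```

```text
[0.49235691 0.12115793 0.11756866] [-3.10275320e+00  4.89901336e-01 -2.20110223e-03] [-0.22604479 -0.66977246 -1.9666454 ] [ 0.01336208 -0.00546338 -0.02139676]
```

View pics/w6c.png

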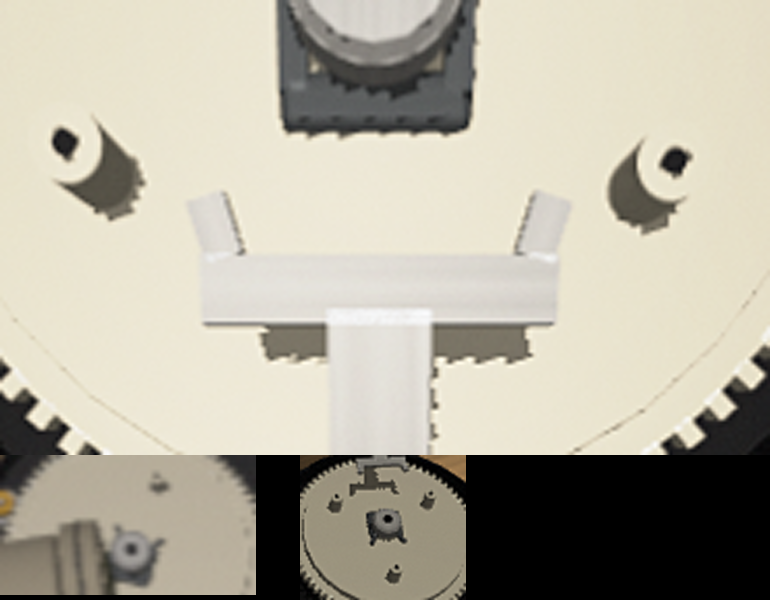

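The clip is around the post, seated squarely: its back spans x 280–475 and the post head is centred near 377. Next I return the tool to its original place on the mat.

Emit:
servo_tool:
  plan:
    - [[1,0,0,25,0,0,0],[1,2,-20,23,0,0,0.013],[1,2,-35,0,0,0,0.012],[1,3,-45,0,0,0,0.012],[1,3,-47,0,0,0,0.012],[1,3,-47,0,0,0,0.012],[1,3,-47,0,0,0,0.012],[1,3,-47,0,0,0,0.012],[1,3,-47,0,0,0,0.012],[1,2,-47,0,0,0,0.012],[1,2,-45,0,0,0,0.012],[1,0,-42,0,0,0,0.012]]

```text
t: 18.65
tool_pos: [0.5174, -0.3499, 0.1638]
orientation: [-3.128, 0.283, 0.002]
force: [2.0, 0.2, -1.5]
opening: 0.0194
```

Emit:
servo_tool:
  plan:
    - [[1,0,0,-25,0,0,0],[1,0,0,-40,0,0,0],[1,0,0,-40,0,0,0],[1,0,0,-25,0,0,0],[1,0,0,-8,0,0,0],[1,0,0,0,0,0,0],[1,0,0,0,0,0,0]]

```text
t: 19.35
tool_pos: [0.5188, -0.3486, 0.0286]
orientation: [3.128, -0.283, 0.002]
force: [1.1, -0.3, -2.5]
opening: 0.0199
```

Emit:
servo_tool:
  plan:
    - [[1,0,0,-6,0,0,0],[1,0,0,-4,0,0,0],[1,0,0,-1,0,0,0],[1,0,0,0,0,0,0]]

```text
t: 19.75
tool_pos: [0.518, -0.3479, 0.0163]
orientation: [-3.129, 0.283, 0.0]
force: [-0.1, 0.4, -0.7]
opening: 0.0196
```

Emit:
servo_tool:
  plan:
    - [[1,0,0,-1,0,0,0],[1,0,0,0,0,0,0],[1,0,0,0,0,0,0]]

```text
t: 20.05
tool_pos: [0.5183, -0.3481, 0.0156]
orientation: [3.129, -0.283, 0.001]
force: [0.9, 0.2, -0.3]
opening: 0.0195
```

Emit:
servo_tool:
  plan:
    - [[1,0,0,-0.6,0,0,0],[1,0,0,0,0,0,0],[1,0,0,0,0,0,0]]

```text
t: 20.35
tool_pos: [0.5183, -0.3481, 0.0156]
orientation: [3.129, -0.283, 0.001]
force: [-2.8, 2.3, 7.0]
opening: 0.0198
```

On the mat (about 8 N). I relieve the pressure slightly, open gently and rise.

Emit:
servo_tool:
  plan:
    - [[1,0,0,0.6,0,0,0],[1,0,0,0,0,0,0],[0.4,0,0,0,0,0,0],[0.4,0,0,0,0,0,0],[0,0,0,0,0,0,0],[-0.3,0,0,0,0,0,0],[-0.3,0,0,0,0,0,0],[-0.3,0,0,0,0,0,0]]

```text
t: 21.15
tool_pos: [0.518, -0.3479, 0.0152]
orientation: [-3.129, 0.283, 0.0]
force: [-0.5, 0.3, -0.0]
opening: 0.0553
```

Emit:
servo_tool:
  plan:
    - [[-0.3,0,0,10,0,0,0],[-0.3,0,0,30,0,0,0],[-0.3,0,0,45,0,0,0],[-0.3,0,0,45,0,0,0],[-0.3,0,0,45,0,0,0],[-0.3,-30,0,30,0,0,0],[-0.3,-40,0,0,0,0,0],[-0.3,-40,0,0,0,0,0],[-0.3,-30,0,0,0,0,0],[-0.3,0,0,0,0,0,0],[-0.3,0,0,0,0,0,0]]

```text
t: 22.25
tool_pos: [0.3779, -0.3482, 0.2213]
orientation: [3.128, -0.284, 0.002]
force: [0.2, -0.1, -0.3]
opening: 0.0603
```

Run:
```python
from h import *
s=monitor.read_state(); print(s['t'],s['tool_pos'],s['force'],s['opening'])
im2,c2=grab('top'); im3,c3=grab('scene')
a=cv2.resize(im2[90:300,230:470],None,fx=2.2,fy=2.2,interpolation=2); d=cv2.resize(im3[195:285,330:440],None,fx=2.4,fy=2.4,interpolation=2)
o=np.zeros((a.shape[0],a.shape[1]+d.shape[1],3),np.uint8); o[:,:a.shape[1]]=a; o[:d.shape[0],a.shape[1]:]=d; print(o.shape)
cv2.imwrite('pics/fin.png',o[:,:,::-1])
```

```text
22.25 [ 0.37793102 -0.34823921  0.22131949] [ 0.20891119 -0.11410833 -0.34354939] 0.060258922057772384
(462, 792, 3)
```

View pics/fin.png

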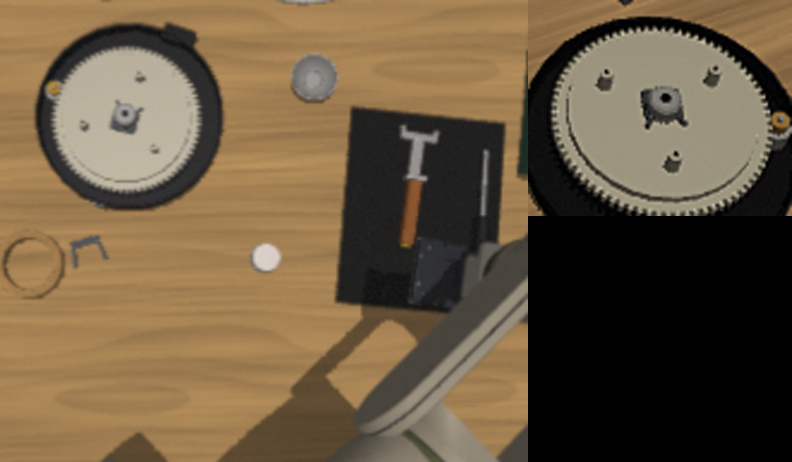

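The fork tool lies flat on the mat beside the untouched driver. The clip surrounds the post with both jaw tips past it, and the jar, dish, tape and old clip are where they were.

```bash
python3 -c "
from h import *
print(job.close_job())"
```

```text
the job is handed in; nothing more can be done
None
```

The clip is snapped home in the groove, the fork tool is back on the mat, and I handed the job in at about 22 s of the 72 s allowed.

- **Push:** I gripped the large fork tool by its handle and felt for the gear face with about 7 N. I then raised the fork a little and pushed the clip along towards the post. It started to resist about 17 mm short of home and peaked near 9 N while the jaws spread. It then gave way to almost nothing and stopped dead 16.9 mm further on, where I held about 8 N. The downward force on the face read about 4 N at most during the push. The hand stayed clear of the clip and display throughout.
- **Final pictures:** the clip sits centred round the post with both jaw tips past it. The fork tool lies flat within about 1 mm of where it started, and nothing else appears to have moved. The force on the empty hand was about zero.
- **What was less certain:** forces were read only at the end of each move and carry about 1 N of noise, so short peaks in between were not seen. My early sideways measurement of the fork against the clip was about 2 mm out; I corrected it from a closer picture before pushing. No final check failed.

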